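# Hold the flap's hinge to the jamb, ready for the pin

### The job

Pick up by its red handle the plywood flap whose hinge has the single middle knuckle, and bring that knuckle in between the two knuckles on the jamb block so that the three holes line up in one straight bore, ready for the pin. Finish while holding it there: flap level and still in the gripper, clear of the table and not pressing on the jamb; do not let go or put in the pin. Leave the second flap, the pin and the other bench things where they are.

Things in the scene. Friction and masses are not known exactly. Their poses are not given: they have to be found in the camera images.
- flap: The flap to use, loose, 0.2 to 0.45 kg, lying flat: plywood panel 140 mm (y) x 12 mm thick, from x = -65 to +45. Origin at its underside below the middle of the handle, near the centre of mass; z up, x towards the hinge edge, y along the hinge axis. A steel leaf on top (40 mm wide, top at z = 15, x from 15) runs to ONE knuckle beyond the x edge.
- flap_handle (a point): Middle of the top of the flap's red wooden bar handle (x = y = 0, z = 48 mm in the flap's frame; axes as the flap's). The bar is 20 mm thick (x), 80 mm long (y) and stands 36 mm above the panel's top at z = 12. Pinch it from above across its 20 mm.
- flap_knuckle (a point): Centre of the bore of the flap's single middle knuckle, at x = 62, y = 0, z = 11 mm in the flap's frame; axes as the flap's. The knuckle is a steel tube along y: outer diameter 22, hole 12, length 40 mm (y = -20 to 20).
- jamb: Fixed jamb: pale wooden block 60 (x) x 150 (y) mm, top at z = 120, on a plywood foot 18 mm thick, 180 mm wide, x = -45 to 85. Origin at the underside below the block's middle; x away from the robot, y along the hinge axis, z up; yaw within 20 degrees. Front face at x = -30. A 3 mm steel leaf on top carries TWO knuckles overhanging the front face.
- jamb_gap (a point): Midway between the jamb's two knuckles, on their axis: x = -45, y = 0, z = 119 mm in the jamb's frame, axes as the jamb's. Tubes along y, outer diameter 22, hole 12, y = -60 to -24 and 24 to 60; the gap is open in front, above and below, its back face 15 mm behind the axis. The flap's knuckle centre goes here, x and y along the jamb's, panel on the robot side.
- other_flap: Second flap, same panel, red handle and frame as the first, but with TWO outer knuckles (same y spans as the jamb's), which does not fit the jamb. Bystander: leave it. It and the right flap may lie in either place.
- pin: Brass hinge pin, 8 mm rod, 140 mm long in its x, bent at one end; lies on the table. Origin at the underside in mid-length. Leave it.
- sander: Yellow sanding block 60 x 90 x 25 mm, origin under its centre. Leave it.
- glue: White glue bottle, diameter 56, height 160 mm, standing; origin under its centre. Leave it.
- driver: Screwdriver lying on the table, about 200 mm long along its x, 26 mm high, origin under its middle. Leave it.
- hammer: Hammer lying on the table, about 260 mm long along its x, head at +x, 26 mm high, origin under its middle. Leave it.
- pot: Terracotta cup, diameter 76, height 95 mm, standing; origin under its centre. Leave it.
Mind the look-alikes: they are no part of the job. Leave any purple look-alike of the flap alone.

How it is judged:
By the outcome, as a careful person would: the job done as asked, in the order asked, and still so for the second after the job is handed in, while the arm keeps its last pose, push and grip.
It also fails if it takes over 46 s, if anything falls off the work surface, if the arm or the gripper's body presses on something with over 40 N, if the wrist force passes 120 N, or if a joint passes its speed limit or range.

### The arm

A 6-joint arm with a two-finger parallel gripper is mounted at the origin on the work surface. World frame = base frame: x ahead of the robot, y to its left, z up, the work surface at z = 0. Lengths are in mm, angles in rad, forces in N, time in s.
With the tool pointing down it reaches from about 350 to 875 mm from the base axis. Payload 4.2 kg.
Tool frame: the origin (TCP) lies at the very end of the fingers, on their centre line; the grasp point (between the pads) lies arm.grip_point_offset behind it (arm.grip_point_offset is the distance from the TCP to the grasp point, in mm); z points along the fingers, y is the line along which they close (so a half turn about z gives the same grasp; the last joint's range is limited). The gripper opens to 85 mm and grips with 20 to 120 N. Pads are 22 mm wide; open, the fingers measure 114 mm over their backs; the gripper's body (76 mm by 85 mm) begins 54 mm behind the grasp point. The pads swing forward as they close: fully open they stand 13 mm farther back than shut.
Start: joints at [1.397, 0.385, 0.008, 0, -1.194, -0.259], TCP at [262.1, 567.365, 231.312] pointing down, gripper open.
Joint ranges: [-3.14, 3.14], [-1.21, 2.06], [-1.07, 1.41], [-3.16, 2.05], [-2.99, -0.16], [-3.1, 3.1]. Speed limits (rad/s): [2.79, 2.79, 3.14, 3.14, 3.14, 3.14].

### API

Orientations are given as a unit quaternion [x, y, z, w].
In Python, from bench import arm, cams, ticket gives the robot as it stands.
- The arm moves only by the tool servo_tool, never from a script. Its argument "commands" is a list that holds one entry, the list of rows, each a list of 7 numbers: the closure in counts, from 0 (fully open) to 255 (shut), then the shift along the tool's x, y, z in m, then the turn, a rotation vector about the tool's x, y, z in degrees. In form: [[[grip, x, y, z, ax, ay, az], ...]]. A call has 1 to 10 rows; each row shifts and turns the commanded pose from where the row before left it, along the tool's axes as they then stand; what a row does not reach is not made up. A row lasts 1/12 s, in which the tool goes at most 41.7 mm and 7.16 degrees, less where a joint would pass 70% of its speed; a pose out of reach is approached as far as the arm can. A call with a gripper value outside its range is refused whole. The fingers move at their own pace and stop on an object; the grip force is fixed at half the most. Time passes only in rows, so rows that do not move let the fingers close. It gives the time, the measured TCP pose, the force, the opening and the grip force at its end, in the units of the state.
- arm.read_state(): the state, without advancing time (a new reading comes with each control period).
- cams.get_image(name): name is "scene" or "top" or "wrist"; returns a dict with "frame" (420x560x3 uint8, blue, green, red), "K" (3x3 intrinsics, pixels), "T" (4x4, takes a point from camera to world coordinates). Camera axes: x right, y up, looking along -z (the intrinsics and any distortion apply to the point x, -y, -z); pixel columns grow to the right and rows downward; lengths in mm; the calibration is good to about 2 mm. A picture is of the moment at which its call begins. There is no depth.
- ticket.job_done(): hands the job in; it is judged then, once.
The state is a dict: "clock": time; "joints": joint angles; "joint_vel": joint speeds; "joint_efforts": joint torques, N m; "position": TCP position; "ee_rot": TCP orientation; "contact_force": force on the tool from outside, world axes, zero at the start; "wrist_torque": the same for the moment, N m; "gripper_width": finger opening in mm; "grasp_force": force on a finger pad.
Only numpy, scipy, OpenCV 4.12 (cv2) and the standard library are available. Lean on these libraries where they do the work, as an engineer would, in place of code of your own. Each camera call takes 0.05 s, during which the arm holds its last target. There are 200 camera calls.

## Working session

There is one attempt and no reset: what is moved stays moved. The work goes in short steps, Python scripts to look and compute and a tool call to move; the robot and the scene stay as the last step left them, time stands still between calls to the robot, and variables do not carry over. Pictures are saved under pics/ and viewed, at most 10 in all, crops included, and the job is handed in when it is done.

Besides the shell and the picture viewer there is one more tool, called after "Call:" as name([rows], argument=value, ...), one row to a line, values as JSON. servo_tool: Moves the arm, as the interface text tells. Its arguments: {"type":"object","properties":{"commands":{"type":"array","items":{"type":"array","items":{"type":"array","items":{"type":"number"}}}}},"required":["commands"]}

```bash
mkdir -p pics; python3 - <<'E'
from bench import arm,cams
import cv2,numpy as np
for n in("scene","top"):
    d=cams.get_image(n); np.savez(f"{n}0.npz",**d); cv2.imwrite(f"pics/{n}0.png",d["frame"]); print(n,d["K"].round(1).tolist(),d["T"].round(3).tolist(),[k for k in d])
print(arm.read_state(),arm.grip_point_offset)
E
```

```text
scene [[437.9, 0.0, 280.6], [0.0, 437.9, 205.0], [0.0, 0.0, 1.0]] [[0.63, -0.475, 0.614, 1138.672], [0.776, 0.39, -0.495, -525.522], [-0.004, 0.789, 0.615, 776.798], [0.0, 0.0, 0.0, 1.0]] ['frame', 'K', 'T']
top [[409.3, 0.0, 276.7], [0.0, 409.3, 212.7], [0.0, 0.0, 1.0]] [[-0.019, 0.995, -0.096, 336.953], [-1.0, -0.018, 0.005, -0.446], [0.003, 0.096, 0.995, 1397.367], [0.0, 0.0, 0.0, 1.0]] ['frame', 'K', 'T']
{'clock': 0.1, 'joints': array([ 1.39663521e+00,  3.85501780e-01,  6.74845810e-03, -4.08185690e-04,
       -1.19400600e+00, -2.58601499e-01]), 'joint_vel': array([ 0.00082505, -0.00059602,  0.00331325,  0.00200072,  0.00051886,
        0.00017154]), 'joint_efforts': array([-8.47386400e-04, -3.93321204e+01,  1.88928491e+01,  4.19789001e+00,
       -2.61667388e-03,  2.63326854e-06]), 'position': array([261.88389337, 566.90932699, 230.31610902]), 'ee_rot': array([ 9.76664111e-01, -2.14770146e-01, -1.48106331e-04,  9.88628025e-04]), 'contact_force': array([-0.323155  ,  0.25610625, -0.08430314]), 'wrist_torque': array([-0.03510934,  0.0090414 ,  0.04282247]), 'grasp_force': 0.0, 'gripper_width': 85.90641656630514} 18.700000000000003
```

View pics/top0.png

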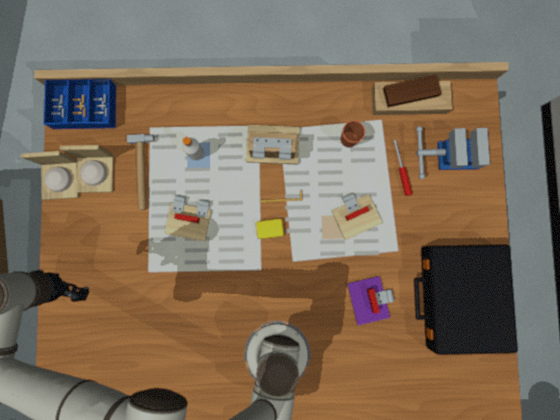

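View pics/scene0.png

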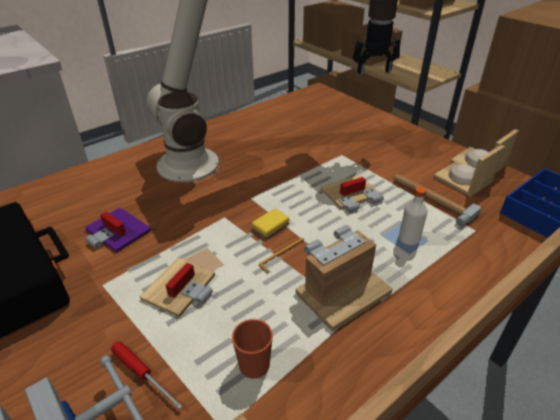

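In the top view there are three candidates:
- The left flap at (188,217) has two outer knuckles, so it is the bystander.
- The right flap at (357,214) has a single knuckle at (350,200), so it is the one I want.
- The purple look-alike at (375,298) is to be left alone.

The jamb is at (273,147). I'll check the choice in one crop and measure.

```bash
cat > h.py <<'E'
import numpy as np,cv2
def ray(d,uv):
    K,T=d["K"],d["T"]; u,v=uv
    r=np.array([(u-K[0,2])/K[0,0],-(v-K[1,2])/K[1,1],-1.]); return T[:3,3],T[:3,:3]@r
def onz(d,uv,z):
    o,r=ray(d,uv); return o+r*(z-o[2])/r[2]
def proj(d,p):
    c=np.linalg.inv(d["T"])@np.r_[p,1]; K=d["K"]
    return np.array([K[0,2]+K[0,0]*c[0]/-c[2],K[1,2]+K[1,1]*-c[1]/-c[2]])
def tri(a,uva,b,uvb):
    (o,r),(p,s)=ray(a,uva),ray(b,uvb)
    x=np.linalg.lstsq(np.c_[r,-s],p-o,rcond=None)[0]; A=o+r*x[0];B=p+s*x[1]
    return (A+B)/2,np.linalg.norm(A-B)
def red(f):
    h=cv2.cvtColor(f,cv2.COLOR_BGR2HSV); return (((h[...,0]<6)|(h[...,0]>174))&(h[...,1]>170)&(h[...,2]>90)).astype(np.uint8)
E
python3 - <<'E'
from h import *
t=dict(np.load("top0.npz"));s=dict(np.load("scene0.npz"))
for n,d in(("t",t),("s",s)):
    c,_=cv2.findContours(red(d["frame"]),0,2)
    for k in c:
        if cv2.contourArea(k)>20:
            r=cv2.minAreaRect(k); b=cv2.boxPoints(r)
            print(n,np.round(r[0],1),np.round(r[1],1),onz(d,r[0],45).round(), [onz(d,q,48)[:2].round().tolist() for q in b])
f=t["frame"]; a=cv2.resize(f[185:245,320:395],None,fx=5.3,fy=5.3,interpolation=2); b=cv2.resize(f[115:175,235:310],None,fx=5.3,fy=5.3,interpolation=2)
g=s["frame"]; e=cv2.resize(g[225:325,280:400],None,fx=3.3,fy=2.8,interpolation=2); e=cv2.resize(e,(397,280)); k=cv2.resize(g[245:325,130:244],(397,280),interpolation=2)
cv2.imwrite("pics/c1.png",np.vstack([np.hstack([a[:,:397],b[:,:397]]),np.hstack([k,e])]))
E
```

```text
t [373.1 300.4] [24.   5.8] [ 175. -315.   45.] [[211.0, -297.0], [215.0, -316.0], [140.0, -331.0], [136.0, -313.0]]
t [186.4 217.6] [23.3  4.9] [457. 293.  45.] [[457.0, 331.0], [472.0, 328.0], [456.0, 253.0], [440.0, 256.0]]
t [356.9 212.9] [ 4.3 23.3] [ 462. -273.   45.] [[452.0, -234.0], [484.0, -306.0], [470.0, -311.0], [439.0, -240.0]]
t [405.1 181. ] [28.1  7. ] [ 566. -439.   45.] [[609.0, -417.0], [615.0, -440.0], [522.0, -458.0], [517.0, -435.0]]
s [129.3 358.2] [43.4 13.3] [ 591. -451.   45.] [[548.0, -472.0], [538.0, -450.0], [636.0, -431.0], [644.0, -452.0]]
s [179.  275.5] [ 6.4 31.8] [ 463. -276.   45.] [[471.0, -313.0], [441.0, -240.0], [461.0, -240.0], [489.0, -312.0]]
s [110.9 219.1] [22.1  6.5] [ 172. -317.   45.] [[143.0, -334.0], [127.0, -318.0], [209.0, -302.0], [223.0, -318.0]]
s [352.9 181.7] [ 4.4 22.8] [456. 297.  45.] [[443.0, 262.0], [457.0, 338.0], [474.0, 325.0], [460.0, 250.0]]
```

View pics/c1.png

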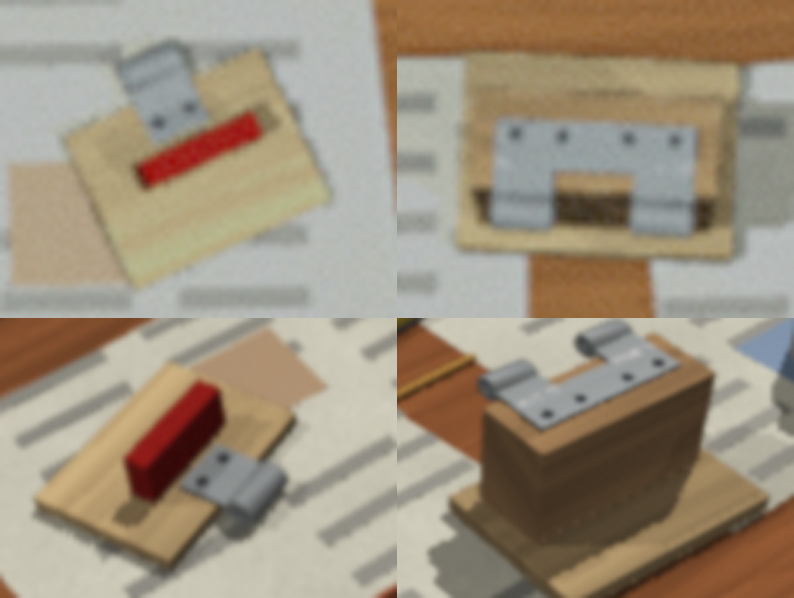

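The crop confirms it: the tan flap at top (357,213) has the single middle knuckle at about (350,198). The jamb has two knuckles and its yaw is near 0. Handle is at about (462,-275) with the flap yawed about 24°. I'm moving above it.

Call:
servo_tool([
  [[0,0.029,0.027,0,0,0,0],[0,0.029,0.027,0,0,0,0],[0,0.029,0.027,0,0,0,0],[0,0.029,0.027,0,0,0,0],[0,0.029,0.027,0,0,0,0],[0,0.029,0.027,0,0,0,0],[0,0.029,0.027,0,0,0,0],[0,0.029,0.027,0,0,0,0],[0,0.029,0.027,0,0,0,0],[0,0.029,0.027,0,0,0,0]],
])

```text
clock: 0.93
position: [412.1, 198.6, 231.2]
ee_rot: [0.977, -0.214, -0.0, 0.0]
contact_force: [0.9, 1.4, 0.4]
gripper_width: 85.5
grasp_force: 0.0
```

Call:
servo_tool([
  [[0,0.0205,0.0345,0,0,0,0],[0,0.0205,0.0345,0,0,0,0],[0,0.0205,0.0345,0,0,0,0],[0,0.0205,0.0345,0,0,0,0],[0,0.0205,0.0345,0,0,0,0],[0,0.0205,0.0345,0,0,0,0],[0,0.0205,0.0345,0,0,0,0],[0,0.0205,0.0345,0,0,0,0],[0,0.0205,0.0345,0,0,0,0],[0,0.0205,0.0345,0,0,0,0]],
])

```text
clock: 1.77
position: [453.0, -200.6, 231.1]
ee_rot: [0.977, -0.215, -0.0, -0.0]
contact_force: [0.9, 0.6, -0.2]
gripper_width: 85.5
grasp_force: 0.0
```

Call:
servo_tool([
  [[0,0.02,0.0325,0,0,0,0],[0,0.02,0.0325,0,0,0,0],[0,0,0,0,0,0,7],[0,0,0,0,0,0,7],[0,0,0,0,0,0,7],[0,0,0,0,0,0,7],[0,0,0,0,0,0,7],[0,0,0,0,0,0,6],[0,0,0,0,0,0,0],[0,0,0,0,0,0,0]],
])

```text
clock: 2.6
position: [462.4, -274.2, 231.0]
ee_rot: [0.84, -0.542, -0.0, 0.0]
contact_force: [-0.3, 0.9, -1.6]
gripper_width: 85.5
grasp_force: 0.0
```

```bash
python3 - <<'E'
from bench import arm,cams
from h import *
d=cams.get_image("wrist"); np.savez("w1.npz",**d); cv2.imwrite("pics/w1.png",d["frame"])
s=arm.read_state(); print(s["position"],s["ee_rot"],s["joints"].round(2)); print(d["T"].round(2).tolist())
c,_=cv2.findContours(red(d["frame"]),0,2)
for k in c:
    if cv2.contourArea(k)>100:
        r=cv2.minAreaRect(k); print(r,onz(d,r[0],48).round(1),[onz(d,q,48)[:2].round(1).tolist() for q in cv2.boxPoints(r)])
E
```

```text
[ 462.39850261 -274.26028289  231.03733651] [ 8.40317899e-01 -5.42093839e-01 -3.05384094e-04  6.97172183e-05] [-0.23  0.24 -0.21 -0.   -1.13  0.66]
[[-0.91, 0.4, 0.11, 492.21], [-0.41, -0.88, -0.25, -338.17], [-0.0, -0.28, 0.96, 373.29], [0.0, 0.0, 0.0, 1.0]]
((508.560546875, 251.70472717285156), (64.07606506347656, 15.171281814575195), 11.592175483703613) [ 177.3 -319.7   48. ] [[212.6, -302.2], [220.5, -319.7], [142.1, -337.0], [132.9, -319.6]]
((277.5, 185.0), (68.0, 17.0), 90.0) [ 464.2 -279.3   48. ] [[488.3, -309.8], [471.4, -317.5], [438.6, -246.8], [456.6, -238.6]]
((283.5, 4.0), (8.0, 27.0), 90.0) [ 532.  -442.7   48. ] [[545.2, -440.3], [521.6, -451.0], [518.8, -445.0], [542.5, -434.3]]
```

View pics/w1.png

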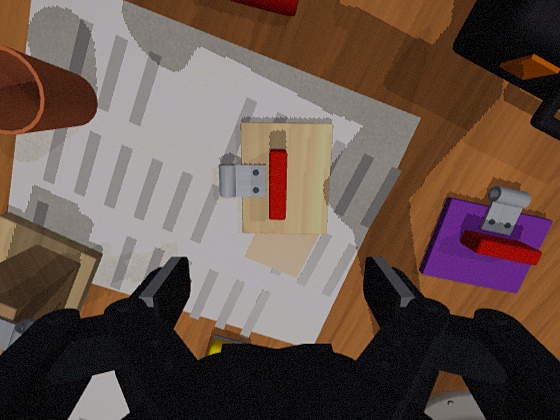

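The wrist view shows the target flap with its bar centre at (277,185) and the single knuckle at (228,180). The purple flap is off at (490,245). I'm correcting 4 mm along tool x, then descending and closing.

Call:
servo_tool([
  [[0,0.004,0.0005,0.03,0,0,-0.5],[0,0,0,0.035,0,0,0],[0,0,0,0.035,0,0,0],[0,0,0,0.035,0,0,0],[0,0,0,0.03,0,0,0],[0,0,0,0.025,0,0,0],[0,0,0,0.012,0,0,0],[0,0,0,0.01,0,0,0],[0,0,0,0,0,0,0],[0,0,0,0,0,0,0]],
])

```text
clock: 3.48
position: [464.1, -278.3, 19.4]
ee_rot: [0.842, -0.539, 0.0, 0.0]
contact_force: [0.1, -0.2, -0.1]
gripper_width: 85.6
grasp_force: 0.0
```

Call:
servo_tool([
  [[255,0,0,0,0,0,0],[255,0,0,0,0,0,0],[255,0,0,0,0,0,0],[255,0,0,0,0,0,0],[255,0,0,0,0,0,0],[255,0,0,0,0,0,0],[255,0,0,0,0,0,0],[255,0,0,0,0,0,0],[255,0,0,0,0,0,0],[255,0,0,0,0,0,0]],
])

```text
clock: 4.32
position: [464.1, -278.3, 20.0]
ee_rot: [0.842, -0.539, 0.0, -0.0]
contact_force: [-1.7, 0.5, 6.0]
gripper_width: 19.3
grasp_force: 60.2
```

Call:
servo_tool([
  [[255,0,0,-0.01,0,0,0],[255,0,0,-0.02,0,0,0],[255,0,0,-0.03,0,0,0],[255,0,0,-0.03,0,0,0],[255,0,0,-0.03,0,0,0],[255,0,0,-0.02,0,0,0],[255,0,0,-0.01,0,0,0],[255,0,0,0,0,0,0],[255,0,0,0,0,0,0],[255,0,0,0,0,0,0]],
])

```text
clock: 5.15
position: [462.3, -277.5, 167.1]
ee_rot: [0.842, -0.54, -0.002, 0.0]
contact_force: [-0.1, -0.2, -4.4]
gripper_width: 18.9
grasp_force: 59.1
```

```bash
python3 - <<'E'
from bench import arm,cams
from h import *
t=dict(np.load("top0.npz"));s=dict(np.load("scene0.npz"))
# jamb leaf corners in the top image: steel mask in ROI
f=t["frame"][120:165,243:302]; h=cv2.cvtColor(f,cv2.COLOR_BGR2HSV)
m=((h[...,1]<60)&(h[...,2]>90)).astype(np.uint8)
c,_=cv2.findContours(m,0,2,offset=(243,120)); 
for k in c:
    if cv2.contourArea(k)>150:
        r=cv2.minAreaRect(k); print(r,onz(t,r[0],123).round(1),[(q.round(1).tolist(),onz(t,q,123)[:2].round(1).tolist()) for q in cv2.boxPoints(r)])
for n in("wrist","scene","top"):
    d=cams.get_image(n); np.savez(n+"1.npz",**d)
    cv2.imwrite(f"pics/{n}1.png",d["frame"])
d=dict(np.load("scene1.npz")); w=np.load("wrist1.npz")
a=cv2.resize(d["frame"][200:330,120:400],(800,371),interpolation=2)
cv2.imwrite("pics/c2.png",a)
st=arm.read_state();print(st["position"],st["ee_rot"],st["contact_force"],st["wrist_torque"])
E
```

```text
((271.6380920410156, 147.9091796875), (39.009620666503906, 21.52254867553711), 2.2025983333587646) [666.7   5.8 123. ] [([251.6999969482422, 157.89999389648438], [635.5, 69.4]), ([252.60000610351562, 136.39999389648438], [705.1, 65.8]), ([291.5, 137.89999389648438], [698.0, -58.2]), ([290.70001220703125, 159.39999389648438], [628.4, -54.0])]
((251.0, 145.0), (38.0, 16.0), 90.0) [677.3  71.2 123. ] [([243.0, 126.0], [739.6, 95.9]), ([259.0, 126.0], [738.7, 44.9]), ([259.0, 164.0], [615.5, 46.7]), ([243.0, 164.0], [616.4, 97.3])]
[ 462.85679529 -277.88091267  167.45940532] [ 8.41925154e-01 -5.39591046e-01 -1.82270096e-03  4.64398233e-04] [ 0.5638726  -1.09229816 -4.37233458] [ 0.06422026 -0.0271531   0.0127322 ]
```

View pics/c2.png

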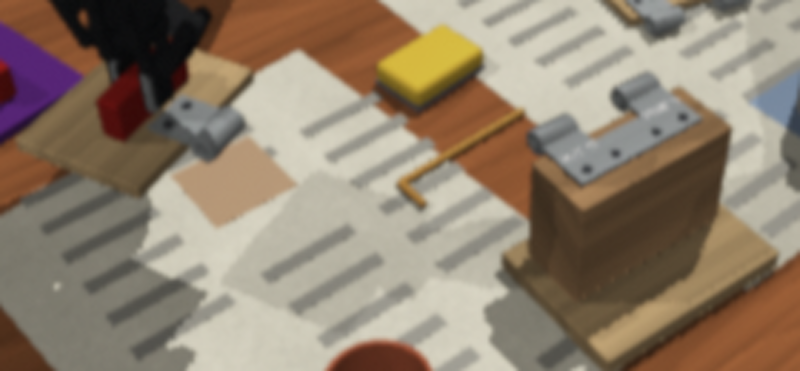

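The flap is held level and clear at crop (130,110), with its knuckle at (225,130). The jamb knuckles are at (555,135) and (640,90). I estimate the gap at (643,7) with a yaw of about -3.3°. I'm going to a standoff 40 mm in front of it and 40 mm above.

Call:
servo_tool([
  [[255,-0.012,-0.01,0,0,0,0],[255,-0.025,-0.021,0,0,0,4],[255,-0.029,-0.024,0,0,0,0],[255,-0.029,-0.024,0,0,0,0],[255,-0.029,-0.024,0,0,0,0],[255,-0.029,-0.024,0,0,0,0],[255,-0.029,-0.024,0,0,0,0],[255,-0.02,-0.017,0,0,0,0],[255,-0.01,-0.009,0,0,0,0],[255,0,0,0,0,0,0]],
])

```text
clock: 6.13
position: [552.1, -13.8, 168.4]
ee_rot: [0.824, -0.567, -0.0, 0.0]
contact_force: [0.1, -0.7, -4.2]
gripper_width: 19.2
grasp_force: 59.1
```

Call:
servo_tool([
  [[255,0,0,0,0,0,3],[255,0,0,0,0,0,6],[255,0,0,0,0,0,6],[255,0,0,0,0,0,6],[255,0,0,0,0,0,3],[255,0,0,0,0,0,0],[255,0,0,0,0,0,0]],
])

```text
clock: 6.72
position: [550.6, -17.2, 168.8]
ee_rot: [-0.687, 0.727, 0.0, -0.001]
contact_force: [-0.3, -0.0, -4.1]
gripper_width: 19.3
grasp_force: 59.1
```

```bash
python3 - <<'E'
from bench import arm,cams
from h import *
st=arm.read_state();q=st["ee_rot"];print(st["position"],np.degrees(2*np.arctan2(q[1],q[0]))+90,q.round(4))
D={}
for n in("wrist","scene","top"):
    d=cams.get_image(n); np.savez(n+"2.npz",**d); D[n]=d
a=cv2.resize(D["wrist"]["frame"],(530,398))
b=cv2.resize(D["top"]["frame"][120:200,235:310],(270,288),interpolation=2)
c=cv2.resize(D["scene"]["frame"][180:310,240:420],(800,578),interpolation=2)
cv2.imwrite("pics/w2.png",D["wrist"]["frame"]); cv2.imwrite("pics/s2.png",c)
E
```

```text
[550.60712435 -17.22346799 168.75486853] 356.7240913200205 [-6.866e-01  7.270e-01  4.000e-04 -7.000e-04]
```

View pics/w2.png

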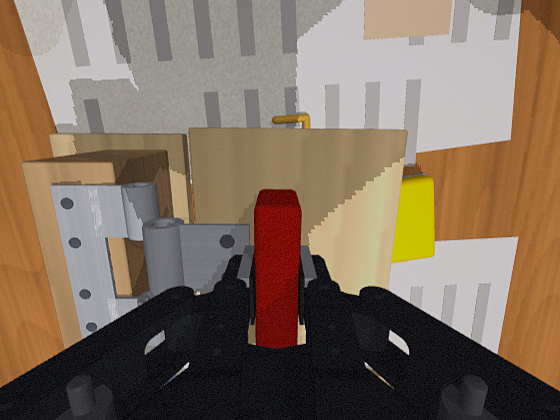

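View pics/s2.png

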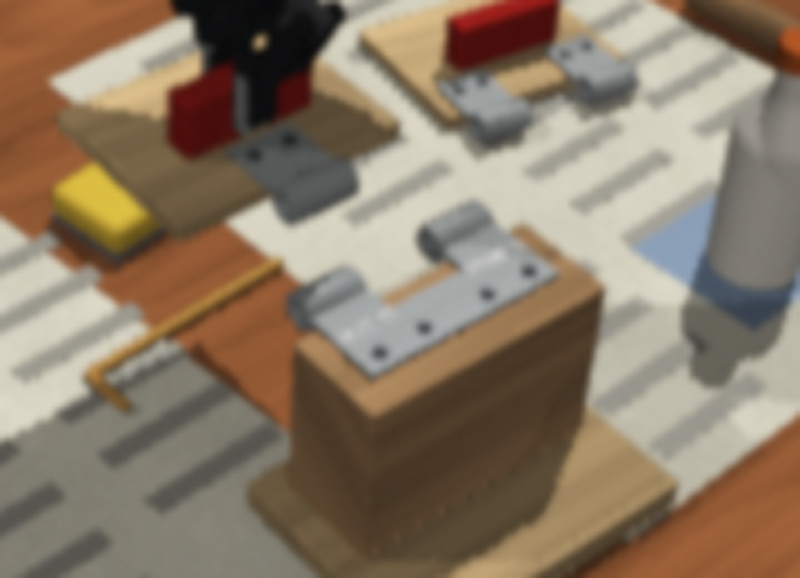

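In the wrist view the flap knuckle's near end is at about (163,222) and the jamb's -y knuckle end is at about (140,185). In the scene crop the flap is level at (250,150), with the jamb knuckles at (330,290) and (460,225). I'm checking these against the nominal geometry.

```bash
python3 - <<'E'
from h import *
w=dict(np.load("wrist2.npz"));s=dict(np.load("scene2.npz"));t=dict(np.load("top2.npz"))
y=np.radians(-3.3);R=np.array([[np.cos(y),-np.sin(y),0],[np.sin(y),np.cos(y),0],[0,0,1]])
F=np.array([550.6,-17.2,148.7]); G=np.array([643,7,119.])
sc=lambda p:((p-[240,180])*[800/180,578/130])
for n,o,pts in(("flap",F,{"-yend":(62,-20,11),"+yend":(62,20,11),"barTop-y":(0,-40,48),"panel-y+x":(45,-70,12),"panel-y-x":(-65,-70,12)}),
               ("jamb",G,{"-yend":(0,-60,0),"+yend":(0,60,0),"-yin":(0,-24,0),"+yin":(0,24,0)})):
    for k,p in pts.items():
        q=o+R@np.array(p,float); print(n,k,"wrist",proj(w,q).round(1),"scenecrop",sc(proj(s,q)).round(),"top",proj(t,q).round(1))
# crops with 4x zoom: wrist knuckles and scene knuckles
a=cv2.resize(w["frame"][160:310,40:200],(640,600),interpolation=2)
for i in range(0,150,20): cv2.putText(a,str(160+i),(0,i*4+4),0,.35,(0,0,255)); cv2.line(a,(20,i*4),(28,i*4),(0,0,255))
for i in range(0,160,20): cv2.putText(a,str(40+i),(i*4,10),0,.35,(0,0,255)); cv2.line(a,(i*4,12),(i*4,20),(0,0,255))
cv2.imwrite("pics/c3.png",a)
E
```

```text
flap -yend wrist [164.2 220.9] scenecrop [276. 209.] top [287.  162.2]
flap +yend wrist [171.4 286.4] scenecrop [340. 177.] top [274.  161.7]
flap barTop-y wrist [279.2 202.5] scenecrop [168. 100.] top [293.3 180.3]
flap panel-y+x wrist [187.3 125.1] scenecrop [172. 229.] top [303.1 168.3]
flap panel-y-x wrist [410.5 125.1] scenecrop [ 48. 114.] top [301.9 203.8]
jamb -yend wrist [141.6 186.7] scenecrop [294. 312.] top [290.2 156.3]
jamb +yend wrist [161.  338.2] scenecrop [477. 216.] top [252.5 154.8]
jamb -yin wrist [148.1 237.2] scenecrop [351. 282.] top [278.9 155.8]
jamb +yin wrist [155.8 297.5] scenecrop [424. 244.] top [263.9 155.2]
```

View pics/c3.png

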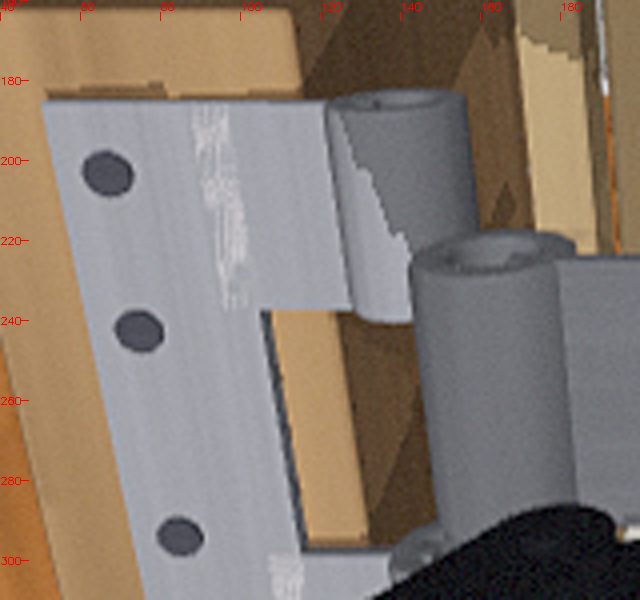

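The flap knuckle end reads (163,223) and the jamb knuckle end (139,185), both within 2 mm of prediction. I'm moving +31.4 mm in x and +26.3 mm in y, and down 10 mm, still above the knuckles.

Call:
servo_tool([
  [[255,-0.004,-0.004,0,0,0,0],[255,-0.01,-0.011,0,0,0,0],[255,-0.01,-0.011,0,0,0,0],[255,-0.004,-0.004,0.005,0,0,0],[255,0,0,0.005,0,0,0],[255,0,0,0,0,0,0],[255,0,0,0,0,0,0],[255,0,0,0,0,0,0],[255,0,0,0,0,0,0]],
])

```text
clock: 7.62
position: [582.5, 9.6, 159.6]
ee_rot: [-0.686, 0.727, -0.0, 0.0]
contact_force: [-0.2, 0.3, -4.0]
gripper_width: 19.1
grasp_force: 59.1
```

```bash
python3 - <<'E'
from bench import arm,cams
from h import *
st=arm.read_state();q=st["ee_rot"];P=st["position"];print(P,np.degrees(2*np.arctan2(q[1],q[0]))+90,q.round(4),st["contact_force"])
D={n:cams.get_image(n) for n in("wrist","scene")}
for n in D: np.savez(n+"3.npz",**D[n])
w,s=D["wrist"],D["scene"]
y=np.radians(-3.3);R=np.array([[np.cos(y),-np.sin(y),0],[np.sin(y),np.cos(y),0],[0,0,1]])
F=P-[0,0,20]; G=np.array([643,7,119.])
for n,o,pts in(("flap",F,[(62,-20,11),(62,20,11)]),("jamb",G,[(0,-60,0),(0,-24,0),(0,24,0),(0,60,0)])):
    for p in pts: q=o+R@np.array(p,float); print(n,p,proj(w,q).round(1),proj(s,q).round(1))
def crop(f,x0,y0,wd,ht,z,st):
    a=cv2.resize(f[y0:y0+ht,x0:x0+wd],None,fx=z,fy=z,interpolation=2)
    for i in range(0,ht,st): cv2.putText(a,str(y0+i),(0,int(i*z)+4),0,.35,(0,0,255)); cv2.line(a,(22,int(i*z)),(30,int(i*z)),(0,0,255))
    for i in range(st,wd,st): cv2.putText(a,str(x0+i),(int(i*z),10),0,.35,(0,0,255)); cv2.line(a,(int(i*z),12),(int(i*z),20),(0,0,255))
    return a
a=crop(w["frame"],80,160,120,180,3.3,20); b=crop(s["frame"],290,205,66,99,6,10)
cv2.imwrite("pics/c4.png",np.hstack([a[:594],b[:594]]))
E
```

```text
[582.4511663    9.57435227 159.55974318] 356.6867097131252 [-6.864e-01  7.273e-01 -1.000e-04  0.000e+00] [-0.17682436  0.31480428 -3.97524411]
flap (62, -20, 11) [164.2 220.9] [321.2 232.5]
flap (62, 20, 11) [171.4 286.4] [335.2 225.3]
jamb (0, -60, 0) [178.8 143.7] [306.1 250.2]
jamb (0, -24, 0) [183.9 200.9] [319.  243.5]
jamb (0, 24, 0) [190.  268.5] [335.4 234.9]
jamb (0, 60, 0) [194.  313.7] [347.3 228.7]
```

View pics/c4.png

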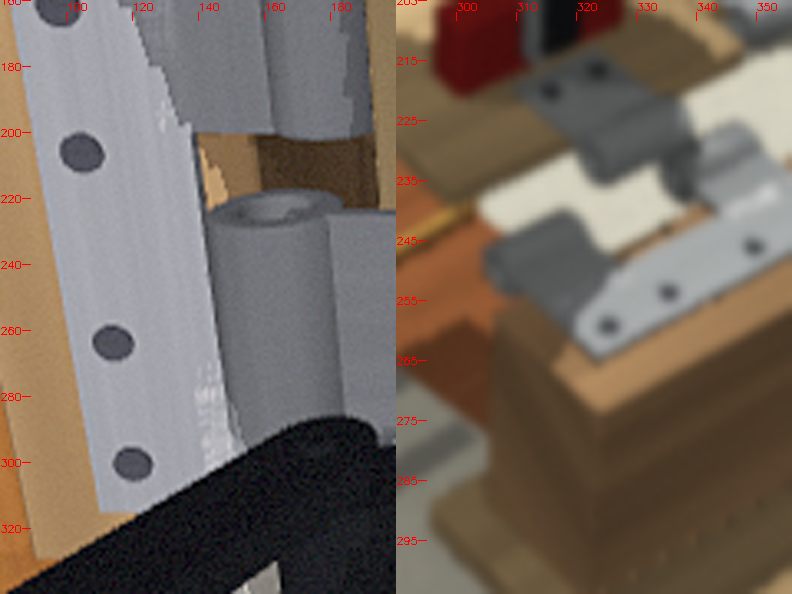

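The left half shows the jamb's -y knuckle ending at row ~200 and the flap knuckle starting at row ~218. The right half shows the flap knuckle end at (324,232) and the jamb end at (308,249). The jamb tube's right edge is unclear, so I'll read the pixel profiles.

```bash
python3 - <<'E'
from h import *
w=dict(np.load("wrist3.npz"));f=cv2.GaussianBlur(w["frame"],(1,5),0)
for r in(150,165,180,195): print(r,[f"{c}:{'/'.join(map(str,f[r,c]))}" for c in range(150,216,3)])
print("col edges flap rows 240,260")
for r in(240,): print(r,[f"{c}:{f[r,c].max()}" for c in range(136,200,2)])
y=np.radians(-3.3);R=np.array([[np.cos(y),-np.sin(y),0],[np.sin(y),np.cos(y),0],[0,0,1]])
G=np.array([643,7,119.])
def sil(o,yy,r=11): # silhouette columns of a tube section along y
    P=[proj(w,o+R@np.array([r*np.cos(a),yy,r*np.sin(a)])) for a in np.linspace(0,2*np.pi,73)]
    P=np.array(P); return P.min(0).round(1),P.max(0).round(1)
for yy in(-60,-42,-24): print("jamb",yy,sil(G,yy))
F=np.array([582.45,9.57,139.56])+R@np.array([62,0,11.])
for yy in(-20,0): print("flap",yy,sil(F,yy))
E
```

```text
150 ['150:125/120/118', '153:126/120/119', '156:129/122/121', '159:92/88/87', '162:111/105/103', '165:120/114/115', '168:122/117/117', '171:122/117/115', '174:122/116/115', '177:122/116/114', '180:121/115/114', '183:118/111/112', '186:111/102/103', '189:75/72/73', '192:88/118/140', '195:85/115/137', '198:85/116/137', '201:85/115/138', '204:89/119/141', '207:86/119/138', '210:91/121/144', '213:89/122/144']
165 ['150:123/119/116', '153:124/120/118', '156:123/118/117', '159:89/85/85', '162:107/101/99', '165:115/111/109', '168:125/117/117', '171:122/118/116', '174:124/120/117', '177:124/119/116', '180:119/115/115', '183:96/91/90', '186:95/92/89', '189:91/83/84', '192:85/116/136', '195:86/118/140', '198:85/117/137', '201:87/119/139', '204:88/117/139', '207:84/119/140', '210:87/118/141', '213:92/123/143']
180 ['150:121/113/112', '153:125/118/117', '156:123/119/116', '159:130/122/120', '162:100/95/93', '165:112/106/105', '168:123/118/117', '171:123/118/118', '174:127/119/118', '177:123/116/116', '180:122/116/115', '183:119/113/112', '186:95/90/90', '189:89/84/82', '192:80/114/138', '195:87/
[... 487 characters left out ...]
', '210:88/120/143', '213:89/121/144']
col edges flap rows 240,260
240 ['136:173', '138:173', '140:175', '142:175', '144:91', '146:106', '148:113', '150:114', '152:117', '154:121', '156:122', '158:121', '160:124', '162:121', '164:125', '166:123', '168:124', '170:117', '172:116', '174:113', '176:110', '178:103', '180:107', '182:126', '184:128', '186:124', '188:126', '190:125', '192:127', '194:127', '196:124', '198:125']
jamb -60 (array([159.5, 142.6]), array([197.4, 144.9]))
jamb -42 (array([162.7, 170.5]), array([199.5, 176. ]))
jamb -24 (array([165.7, 196.9]), array([201.5, 205.4]))
flap -20 (array([142. , 214.9]), array([185.3, 227.7]))
flap 0 (array([146.7, 246.9]), array([188.3, 263.6]))
```

The flap panel hides the tube's right edge, so I used the left edges instead. Both axes come out at x≈645 and y≈7, with the flap yawed about -0.5° relative to the jamb. I'm correcting the yaw and descending slowly, watching the force.

Call:
servo_tool([
  [[255,0,0,0.003,0,0,-0.5],[255,0,0,0.003,0,0,0],[255,0,0,0.003,0,0,0],[255,0,0,0.003,0,0,0],[255,0,0,0.002,0,0,0],[255,0,0,0.002,0,0,0],[255,0,0,0.002,0,0,0],[255,0,0,0,0,0,0]],
])

```text
clock: 8.38
position: [582.5, 9.9, 140.7]
ee_rot: [-0.69, 0.724, 0.0, -0.0]
contact_force: [0.5, -0.0, -4.0]
gripper_width: 19.2
grasp_force: 59.2
```

Call:
servo_tool([
  [[255,0,0,0.002,0,0,0],[255,0,0,0.002,0,0,0],[255,0,0,0.002,0,0,0],[255,0,0,0.002,0,0,0],[255,0,0,0.002,0,0,0],[255,0,0,0.0015,0,0,0],[255,0,0,0.001,0,0,0],[255,0,0,0.001,0,0,0],[255,0,0,0,0,0,0],[255,0,0,0,0,0,0]],
])

```text
clock: 9.22
position: [582.7, 9.9, 127.8]
ee_rot: [-0.69, 0.724, -0.0, -0.0]
contact_force: [-0.6, -0.4, -4.4]
gripper_width: 19.2
grasp_force: 59.2
```

```bash
python3 - <<'E'
from bench import arm,cams
from h import *
st=arm.read_state();q=st["ee_rot"];P=st["position"];print(P,np.degrees(2*np.arctan2(q[1],q[0]))+90,q.round(4),st["contact_force"],st["wrist_torque"])
D={n:cams.get_image(n) for n in("wrist","scene")}
for n in D: np.savez(n+"4.npz",**D[n])
w,s=D["wrist"],D["scene"]
y=np.radians(-3.3);R=np.array([[np.cos(y),-np.sin(y),0],[np.sin(y),np.cos(y),0],[0,0,1]])
F=P-[0,0,20]+R@np.array([62,0,11.]); G=np.array([643,7,119.]);print("F",F)
def sil(d,o,yy,r=11):
    P=np.array([proj(d,o+R@np.array([r*np.cos(a),yy,r*np.sin(a)])) for a in np.linspace(0,2*np.pi,73)]); return P.min(0).round(1),P.max(0).round(1)
for n,o,Y in(("flap",F,(-20,20)),("jamb",G,(-60,-24,24,60))):
    for yy in Y: print(n,yy,"w",*sil(w,o,yy),"s",*sil(s,o,yy))
def crop(f,x0,y0,wd,ht,z,st):
    a=cv2.resize(f[y0:y0+ht,x0:x0+wd],None,fx=z,fy=z,interpolation=2)
    for i in range(0,ht,st): cv2.putText(a,str(y0+i),(0,int(i*z)+4),0,.35,(0,0,255)); cv2.line(a,(22,int(i*z)),(30,int(i*z)),(0,0,255))
    for i in range(st,wd,st): cv2.putText(a,str(x0+i),(int(i*z),10),0,.35,(0,0,255)); cv2.line(a,(int(i*z),12),(int(i*z),20),(0,0,255))
    return a
a=crop(w["frame"],90,120,100,180,3.3,20); b=crop(s["frame"],290,205,78,99,6,10)
cv2.imwrite("pics/c5.png",np.hstack([a[:594,:330],b[:594]]))
E
```

```text
[582.72974258   9.91398524 127.80014603] 357.20476340098776 [-0.6896  0.7241 -0.     -0.    ] [-0.59126815 -0.37551114 -4.38608786] [-0.00753358  0.03341053 -0.02231818]
F [644.62693521   6.34501557 118.80014603]
flap -20 w [142.3 214. ] [185.6 226.6] s [317.4 238.7] [323.9 247.9]
flap 20 w [150.6 276.1] [190.8 296.2] s [331.1 231.6] [337.7 240.6]
jamb -60 w [136.1 144.3] [182.9 147.3] s [302.9 245.5] [309.3 254.8]
jamb -24 w [144.6 208.4] [188.1 220.3] s [315.8 238.8] [322.2 248.1]
jamb 24 w [154.2 282.9] [194.1 303.7] s [332.2 230.3] [338.7 239.4]
jamb 60 w [160.5 332.1] [198.  357.8] s [344.  224.2] [350.7 233.1]
```

View pics/c5.png

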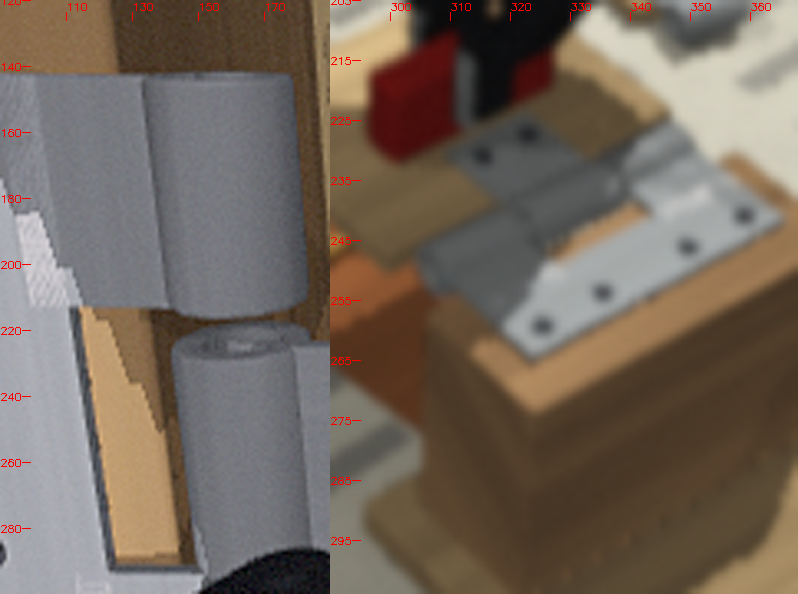

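In the wrist crop, the jamb tube and flap knuckle edges are collinear (left edge at columns 141 to 142, right edge 183 to 184). The y gap looks wider on the -y side (jamb end at row 213, flap end at row 224), so I'm working out the centring.

```bash
python3 - <<'E'
from h import *
w=dict(np.load("wrist4.npz"));s=dict(np.load("scene4.npz"))
y=np.radians(-3.2);R=np.array([[np.cos(y),-np.sin(y),0],[np.sin(y),np.cos(y),0],[0,0,1]])
g=w["frame"].max(2).astype(int)
print("leaf cut col 116-124 rows 205-220",g[205:222,118], "rows 285-298",g[284:300,136]); print("flap leaf edge col 186",w["frame"][216:232,186].tolist())
for n,p in(("jamb-24",(118,212.8)),("jamb-60",(115,142.7)),("jamb+24",(136,291.5)),("flap-20",(186,224.3))):
    q=onz(w,p,123); print(n,q.round(1),(R.T@q).round(1))
# scene: upper silhouette contrast lines across tubes: perpendicular profiles at three axis points
G=np.array([645,7,119.])
for yy in(-50,-42,-34,-10,0,10,30,40):
    c=G+R@np.array([0,yy,0]); prof=[]
    for z in range(-16,22,2):
        u,v=proj(s,c+[0,0,z]); prof.append(int(cv2.getRectSubPix(s["frame"],(1,1),(float(u),float(v))).max()))
    print(yy,prof)
E
```

```text
leaf cut col 116-124 rows 205-220 [127 130 129 128 128 126 136 122 129 132 174 193 190 193 191 192 190] rows 285-298 [187 187 190 191 160 134 129  95  82 119 167 179 180 173 178 175]
flap leaf edge col 186 [[37, 51, 75], [37, 52, 69], [41, 56, 73], [38, 66, 86], [50, 79, 99], [49, 75, 100], [48, 74, 99], [82, 83, 92], [101, 91, 86], [120, 114, 112], [127, 121, 119], [125, 120, 119], [127, 124, 122], [130, 122, 121], [131, 123, 120], [127, 122, 120]]
jamb-24 [665.4 -20.  123. ] [665.5  17.2 123. ]
jamb-60 [659.8 -55.6 123. ] [661.9 -18.7 123. ]
jamb+24 [664.4  26.7 123. ] [661.9  63.8 123. ]
flap-20 [630.7 -11.9 123. ] [630.4  23.3 123. ]
-50 [95, 86, 79, 80, 82, 84, 85, 86, 87, 88, 90, 91, 91, 90, 88, 85, 81, 82, 86]
-42 [87, 88, 88, 87, 86, 85, 85, 86, 88, 89, 91, 91, 91, 90, 87, 83, 80, 82, 87]
-34 [89, 88, 88, 88, 87, 86, 86, 87, 88, 90, 90, 91, 91, 89, 86, 82, 80, 81, 85]
-10 [83, 78, 75, 74, 75, 78, 81, 84, 87, 89, 90, 90, 90, 89, 86, 83, 80, 80, 82]
0 [94, 88, 82, 79, 80, 82, 85, 86, 88, 90, 91, 91, 90, 88, 85, 82, 79, 80, 82]
10 [125, 104, 87, 79, 80, 83, 86, 88, 90, 91, 91, 91, 89, 87, 84, 80, 79, 79, 83]
30 [122, 102, 92, 89, 90, 94, 96, 96, 96, 95, 95, 95, 93, 90, 82, 74, 70, 73, 79]
40 [122, 132, 140, 143, 135, 124, 114, 110, 113, 118, 125, 132, 138, 139, 133, 122, 104, 95, 95]
```

The flap sits about 1.8 mm too far in +y. Height matches: the scene tube profiles peak and dip at the same z for all three tubes. I'm shifting it and letting it settle.

Call:
servo_tool([
  [[255,0.001,0,0,0,0,0],[255,0.0008,0,0,0,0,0],[255,0,0,0,0,0,0],[255,0,0,0,0,0,0],[255,0,0,0,0,0,0],[255,0,0,0,0,0,0],[255,0,0,0,0,0,0],[255,0,0,0,0,0,0]],
])

```text
clock: 9.98
position: [582.7, 8.2, 127.8]
ee_rot: [-0.69, 0.724, -0.0, 0.0]
contact_force: [0.8, 0.1, -4.1]
gripper_width: 18.8
grasp_force: 59.2
```

```bash
python3 - <<'E'
from bench import arm,cams,ticket
from h import *
st=arm.read_state();print(st["position"],st["contact_force"],st["wrist_torque"],abs(st["joint_vel"]).max())
w=cams.get_image("wrist");f=w["frame"].max(2).astype(int)
for r in (160,190,205,235,250,265): print(r,f[r,130:195:2].tolist())
print("gap col150",f[205:232,150].tolist()); print("flap leaf edge",f[214:232,186].tolist()); print("jamb edge",f[205:222,118].tolist())
E
```

```text
[582.65368473   8.17023563 127.84383945] [ 0.79731144  0.10289368 -4.11669205] [ 0.05695871  0.00912619 -0.03593305] 0.002438788772627956
160 [125, 131, 109, 100, 106, 113, 126, 124, 127, 129, 127, 127, 127, 124, 129, 126, 120, 119, 113, 117, 114, 109, 103, 87, 92, 82, 83, 81, 81, 148, 117, 145, 144]
190 [128, 129, 129, 131, 95, 103, 116, 115, 127, 125, 125, 129, 127, 125, 127, 122, 123, 125, 120, 119, 114, 105, 100, 104, 85, 84, 68, 88, 81, 83, 150, 110, 146]
205 [129, 130, 126, 129, 133, 101, 109, 115, 125, 126, 129, 127, 130, 123, 125, 128, 125, 123, 121, 119, 113, 107, 108, 101, 97, 82, 75, 77, 63, 66, 92, 117, 132]
235 [175, 133, 137, 122, 80, 75, 71, 98, 115, 114, 117, 122, 123, 125, 124, 121, 125, 125, 130, 125, 123, 112, 117, 113, 106, 123, 130, 126, 129, 131, 130, 130, 128]
250 [188, 188, 187, 190, 117, 71, 93, 74, 106, 114, 119, 121, 125, 127, 126, 129, 126, 130, 125, 123, 124, 124, 116, 112, 109, 98, 128, 127, 122, 130, 128, 131, 128]
265 [190, 185, 188, 188, 185, 175, 84, 99, 90, 113, 121, 119, 119, 125, 129, 126, 126, 129, 122, 123, 127, 120, 115, 112, 109, 103, 102, 129, 121, 127, 128, 128, 125]
gap col150 [129, 121, 125, 123, 123, 126, 126, 124, 126, 121, 127, 128, 122, 129, 94, 70, 84, 75, 83, 92, 83, 93, 86, 106, 121, 120, 118]
flap leaf edge [74, 74, 74, 71, 74, 72, 70, 73, 90, 90, 99, 116, 128, 129, 131, 128, 130, 125]
jamb edge [125, 126, 131, 126, 129, 130, 129, 124, 131, 130, 119, 177, 196, 192, 190, 190, 193]
```

The knuckle is aligned, centred, still, and carrying only its own weight of about 4 N. Handing in.

```bash
python3 -c "
from bench import ticket
print(ticket.job_done())"
```

```text
the job is handed in; nothing more can be done
None
```

I picked up the single-knuckle flap by its red handle and handed the job in at about 10 s, holding its knuckle level and still between the jamb's two knuckles. The camera images show the three tubes lined up to about 1 mm, and the wrist force showed only the flap's own weight (about 4 N), so it was not pressing on the jamb.

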